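# Pin the loupe arm to its stand with a quarter-turn thumbscrew

### The arm

A 6-joint arm with a two-finger parallel gripper is mounted at the origin on the work surface. World frame = base frame: x ahead of the robot, y to its left, z up, the work surface at z = 0. Lengths are in m, angles in rad, forces in N, time in s.
With the tool pointing down it reaches from about 0.4 to 0.825 m from the base axis. Payload 7 kg.
Tool frame: the origin (TCP) lies at the centre of the arm's flange, where the gripper is bolted on; the fingertips stand 178 mm ahead of it and the grasp point (between the pads) lies arm.tcp_to_grasp ahead of it (arm.tcp_to_grasp is the distance from the TCP to the grasp point, in m); z points along the fingers, y is the direction in which the jaws open and shut (so a half turn about z gives the same grasp; the last joint's range is limited). The gripper opens to 88 mm and grips with 3 to 60 N. Pads are 19 mm wide; open, the fingers measure 130 mm over their backs; the gripper's body (78 mm by 193 mm) begins 47 mm behind the grasp point.
Start: joints at [1.512, 0.359, 0.012, 0, -1.224, -0.288], TCP at [0.229, 0.635, 0.405] pointing down, gripper open.
Joint ranges: [-3.07, 3.07], [-1.43, 2.12], [-1.02, 1.25], [-3.03, 1.67], [-3.05, -0], [-3.03, 3.03]. Speed limits (rad/s): [2.39, 2.39, 3.01, 3.14, 3.14, 3.14].

### API

Orientations are given as [roll, pitch, yaw] about the fixed x, y, z axes, in that order (R = Rz(yaw) Ry(pitch) Rx(roll)).
In Python, from station import arm gives the robot as it stands.
- The arm moves only by the tool move_arm, never from a script. Its argument "deltas" is a list of rows, each a list of 6 numbers: the shift along the world's x, y, z in mm, then the turn, a rotation vector about the world's x, y, z in degrees. In form: [[tx, ty, tz, ax, ay, az], ...]. A call has exactly 5 rows; each row shifts and turns the commanded pose from where the row before left it; what a row does not reach is not made up. A row lasts 1/12 s, in which the tool goes at most 41.7 mm and 7.16 degrees, less where a joint would pass 70% of its speed; a pose out of reach is approached as far as the arm can. A call with a gripper value outside its range is refused whole. "claw" is the closure in counts, from 0 (fully open) to 255 (shut), set as the call begins (left out, the last holds). The fingers move at their own pace and stop on an object; "squeeze" is the grip in N (left out, the last holds). Time passes only in rows, so rows that do not move let the fingers close, or fill a call up. It gives the time, the measured TCP pose, the force and the opening at its end, in the units of the state.
- arm.get_state(): the state, without advancing time (a new reading comes with each control period).
- arm.grab_frame(name): name is "side" or "top"; returns the picture (400x640x3 uint8, red, green, blue); there is no depth.
- arm.calibration(name): a dict with "intrinsics" (3x3 intrinsics, pixels), "T" (4x4, takes a point from camera to world coordinates). Camera axes: x right, y up, looking along -z (the intrinsics and any distortion apply to the point x, -y, -z); pixel columns grow to the right and rows downward; lengths in m; the calibration is good to about 2 mm. A picture is of the moment at which its call begins. calibration takes no time and is no camera call.
- arm.job_done(): hands the job in, once; it reports no verdict.
Trained networks look in the newest picture that a camera, given by its name, has taken for a name from the list of things; names that differ only in an ending like _2 or _b are one class to them, and where a whole thing is asked for, a point or a joint stands for the part that bears it (a point fixed in the world has none). Each returns a list of dicts, best first, with "score" (0 to 1); they miss things now and then, are a little off and sometimes report something else, mostly with a low value. They report only what shows in the picture. A call takes as long as a camera call. They do not tell look-alikes from the thing itself.
- arm.spot_in(thing, camera): "xy" ([column, row] in pixels, amid what is visible of it).
- arm.masks_of(thing, camera): "pixels" (400x640 bool, what is visible of it) and "xy" ([column, row] in pixels, amid what is visible of it).
- arm.spot_point(thing, camera): "xy" ([column, row] in pixels: a listed point, or the origin of a listed thing).
The state is a dict: "t": time; "q": joint angles; "qd": joint speeds; "joint_efforts": joint torques, N m; "eef_pos": TCP position; "ee_rot": TCP orientation; "force": force on the tool from outside, world axes, zero at the start; "moment": the same for the moment, N m; "width": finger opening in m.
Only numpy, scipy, OpenCV 4.12 (cv2) and the standard library are available. Lean on these libraries where they do the work, as an engineer would, in place of code of your own. Each camera call takes 0.05 s, during which the arm holds its last target. There are 200 camera calls.

### The job

Gently slide the loupe arm inward along the channel of its bench stand until you feel it rest against the end stop, so that its slot lies over the hidden slot in the stand. Then take the red wing thumbscrew from the wooden rack, feel it straight down through both slots without forcing until its collar is flush on the arm, and give it a quarter turn, either way, to lock it. Let go, and leave everything else where it is.

Things in the scene. Friction and masses are not known exactly. Their poses are not given: they have to be found in the camera images.
- foot: Fixed blue loupe stand 170 x 80 x 62 mm high. Origin at the table below the nominal centre of its slot; x runs along the channel, inward. Channel floor at 48 mm height, 6 mm thick, its slot 8.2 x 19.5 mm (long side along y) hidden under the arm, 30 mm of free space below. The channel guides the arm with 0.7 mm play each side. Over 25 N between arm and stand is forcing.
- stop_nominal (a point): Nominal middle of the end stop's face, 51 mm high, 65 mm in +x of the stand's origin. Stop and slot sit on one saddle, set anywhere within 5 mm of nominal along x; the setting is not measured and holds firm. At the stop the two slots are exactly in line. Dark steel lips over the channel's edges (tops 58.5 mm high; none within 30 mm of the slot along x) keep the arm from lifting.
- eyepiece (a point): Centre of the black eyepiece, an upright cylinder 26 mm in diameter, 34 mm tall, on the outer end of the loupe arm (71 mm over the table, its top at 88 mm). Axes are those of the arm: x along the bar, inward. Push or grip it to slide the arm.
- bar_slot (a point): Centre of the slot in the upper face of the loupe arm, 54 mm over the table. The arm is a loose aluminium bar 145 x 40 x 6 mm, 0.16 kg, in the channel, 15 to 40 mm short of the stop. x along the bar, inward: eyepiece axis 65 mm in -x, the end that meets the stop 65 mm in +x. Slot 8.2 mm along x, 19.5 mm along y, right through.
- screw_wing (a point): Point on the axis of the red wing thumbscrew (50 g), mid-wing, 26 mm above its collar's underside; z up the screw, y along the wing's width and the cross foot. Wing 8 mm thick (x), 26 wide (y), from 4 to 42 mm above the collar's underside. Brass collar 26 mm in diameter, 4 mm thick. It starts upright in the rack, collar on the rack's top. Over 25 N of it on arm or stand is forcing.
- screw_tip (a point): Lower end of the thumbscrew, 23 mm below its collar's underside: tip 3.5 x 12.5 x 3 mm, above it a cross foot 6 (x) x 16 (y) x 5 mm, then a 6 mm round shank. Enters only with its y along the arm's y (either way round). Collar on the arm: wing point 26 mm above the arm, foot 3 mm clear below the channel floor, free to turn; a quarter turn puts its y along the arm's x.
- rack: Fixed wooden rack 60 x 130 x 34 mm with two slots 10 x 20 mm (long side along y) right through, 32 mm either way along y from its centre; origin at the centre of its underside. The thumbscrew stands in one, the spare in the other.
- loupe_arm: The loupe arm as a whole; origin at the centre of its slot, at the bar's underside; axes as point bar_slot.
- screw: The red thumbscrew as a whole; origin on its axis at the collar's underside; axes as point screw_wing.
- spare: A bystander: plain screw with a round black knurled head 20 mm wide, 18 mm high, in the other slot of the rack; origin at its collar's underside.
- oiler: A bystander: fixed black oil-pot stand 60 x 110 x 28 mm with four coloured caps.
- movement: A bystander: watch movement in a round steel holder, 48 mm wide, 26 mm high, on a white dish.
- dust_cover: A bystander: clear dust cover 64 mm wide, 50 mm high.
- screwdriver: A bystander: small blue screwdriver 130 mm long, lying.
- pots: A bystander: clear plastic cup 56 mm wide, 30 mm high.
- tweezers: A bystander: steel tweezers 120 mm long, lying.
Not all that is in view belongs to the job. Of the things shaped like the screw, the red one is meant.

How it is judged:
By the outcome, as a careful person would: the job done as asked, in the order asked, and still so for the second after the job is handed in, with the robot touching nothing.
It also fails if it takes over 64 s, if anything falls off the work surface, if the arm or the gripper's body presses on something with over 40 N, if the wrist force passes 120 N, or if a joint passes its speed limit or range.

## Working session

There is one attempt and no reset: what is moved stays moved. The work goes in short steps, Python scripts to look and compute and a tool call to move; the robot and the scene stay as the last step left them, time stands still between calls to the robot, and variables do not carry over. Pictures are saved under pics/ and viewed, about 8 in all and at most 12, crops included, and the job is handed in when it is done.

Besides the shell and the picture viewer there is one more tool, called after "Request:" by a JSON object that holds its "fn" and its "kwargs". move_arm: Moves the arm, as the interface text tells. Its arguments: {"type":"object","properties":{"deltas":{"type":"array","items":{"type":"array","items":{"type":"number"}}},"claw":{"type":"number"},"squeeze":{"type":"number"}},"required":["deltas"]}

```bash
mkdir -p pics; ls
cat > h.py <<'E'
import numpy as np, cv2
from station import arm
def ray(cam,xy):
    c=arm.calibration(cam);K=np.array(c["intrinsics"]);T=np.array(c["T"])
    d=np.linalg.inv(K)@[xy[0],xy[1],1]; d=T[:3,:3]@[d[0],-d[1],-d[2]]
    return T[:3,3],d
def at_z(cam,xy,z):
    o,d=ray(cam,xy); return o+d*(z-o[2])/d[2]
def tri(xa,xb,ca="top",cb="side"):
    (o,d),(p,e)=ray(ca,xa),ray(cb,xb)
    d=d/np.linalg.norm(d);e=e/np.linalg.norm(e)
    s,t=np.linalg.lstsq(np.c_[d,-e],p-o,rcond=None)[0]
    return (o+s*d+p+t*e)/2,np.linalg.norm(o+s*d-p-t*e)
def proj(cam,P):
    c=arm.calibration(cam);K=np.array(c["intrinsics"]);T=np.linalg.inv(np.array(c["T"]))
    q=T[:3,:3]@np.array(P)+T[:3,3]; v=K@[q[0],-q[1],-q[2]]; return v[:2]/v[2]
E
python3 - <<'E'
from h import *
np.set_printoptions(precision=4,suppress=True)
ims=[]
for c in("top","side"):
    im=arm.grab_frame(c); cv2.imwrite(f"pics/{c}0.png",im[:,:,::-1]); k=arm.calibration(c);print(c,k.keys(),np.array(k["intrinsics"]).tolist(),np.array(k["T"]).tolist()); 
    for n in("foot","stop_nominal","eyepiece","bar_slot","screw_wing","screw_tip","rack","spare","screw"):
        print(n,[(np.round(r["xy"],1).tolist(),round(r["score"],2)) for r in arm.spot_point(n,c)[:3]])
print(arm.get_state(),arm.tcp_to_grasp)
E
```

```text
pics
top dict_keys(['intrinsics', 'T']) [[398.08434759814804, 0.0, 315.6215264949072], [0.0, 398.08434759814804, 197.18007339655634], [0.0, 0.0, 1.0]] [[0.020583002921292438, 0.9938256368229673, -0.10902726073861277, 0.5072933087486772], [-0.999776715903739, 0.019938532151793004, -0.006998090622905571, 0.0631231524687726], [-0.0047810383261952406, 0.10914695840496567, 0.994014126229335, 1.0575652012293921], [0.0, 0.0, 0.0, 1.0]]
foot [([354.7, 214.1], 0.66)]
stop_nominal [([350.6, 187.2], 0.64)]
eyepiece [([357.7, 246.2], 0.57), ([454.9, 243.3], 0.26)]
bar_slot [([353.0, 186.8], 0.67), ([245.3, 240.0], 0.66), ([356.6, 225.5], 0.58)]
screw_wing [([219.3, 277.8], 0.68), ([183.5, 255.0], 0.66), ([218.1, 206.1], 0.41)]
screw_tip [([187.8, 254.4], 0.66), ([219.6, 242.5], 0.65), ([225.7, 211.2], 0.5)]
rack [([233.2, 241.3], 0.96)]
spare [([245.2, 240.9], 0.42)]
screw [([187.2, 252.3], 0.62), ([355.5, 221.6], 0.54), ([215.1, 240.7], 0.52)]
side dict_keys(['intrinsics', 'T']) [[454.9600281127467, 0.0, 317.78563073863626], [0.0, 454.9600281127467, 204.49806537890225], [0.0, 0.0, 1.0]] [[-0.94
[... 527 characters left out ...]
, 0.7)]
screw_tip [([283.3, 326.2], 0.7), ([370.1, 343.8], 0.7), ([330.0, 385.7], 0.64)]
rack [([332.0, 327.1], 0.95), ([349.9, 192.0], 0.56)]
spare [([333.5, 299.3], 0.69)]
screw [([332.2, 383.5], 0.7), ([327.1, 330.8], 0.59), ([370.1, 341.7], 0.55)]
{'t': 1.0, 'q': array([ 1.5121,  0.3586,  0.0119, -0.    , -1.2241, -0.2881]), 'qd': array([-0.0014,  0.0003,  0.0001, -0.0002,  0.0001, -0.0003]), 'joint_efforts': array([  0.0003, -58.2385,  29.3312,   7.0019,   0.0126,  -0.    ]), 'eef_pos': array([0.2294, 0.6348, 0.4046]), 'ee_rot': array([ 3.1415, -0.    , -0.3468]), 'force': array([0.3387, 0.4989, 0.0843]), 'moment': array([-0.0119, -0.0154, -0.0276]), 'width': 0.08749583018133013} 0.1593
```

View pics/top0.png

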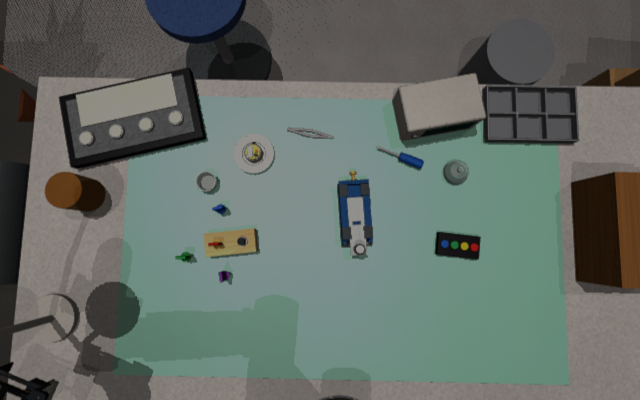

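View pics/side0.png

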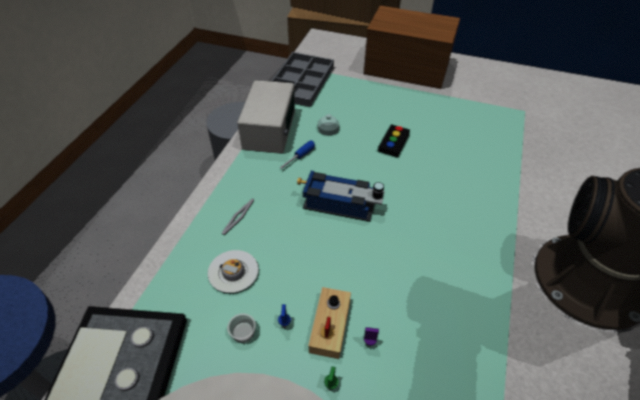

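The top view shows the stand around (355,215), with the eyepiece at (360,248) on the near end. The rack is at (231,243). There are four thumbscrews by top-view pixel: red (215,244) in the rack, blue (220,209), green (186,256) and purple (224,276). The red one in the rack fits the description, so I'll enlarge it and the stand.

Run:
```python
from h import *
np.set_printoptions(precision=4,suppress=True)
t=cv2.imread("pics/top0.png");s=cv2.imread("pics/side0.png")
def crop(im,cx,cy,w=66,h=50):return cv2.resize(im[cy-h//2:cy+h//2,cx-w//2:cx+w//2],(400,300),interpolation=cv2.INTER_CUBIC)
a=cv2.resize(t[170:262,318:393],(400,int(400*92/75)),interpolation=cv2.INTER_CUBIC)
b=np.vstack([crop(t,230,243),crop(s,330,325)])
a=cv2.copyMakeBorder(a,0,600-a.shape[0],0,0,cv2.BORDER_CONSTANT)
cv2.imwrite("pics/crop1.png",np.hstack([a,b]))
def red(im):
    h=cv2.cvtColor(im,cv2.COLOR_BGR2HSV); return ((h[...,0]<6)|(h[...,0]>174))&(h[...,1]>150)&(h[...,2]>70)
for n,im,(x0,x1,y0,y1) in(("top",t,(200,262,225,262)),("side",s,(305,355,285,360))):
    m=red(im)[y0:y1,x0:x1];ys,xs=np.nonzero(m);print(n,"red",m.sum(),xs.mean()+x0,ys.mean()+y0,xs.min()+x0,xs.max()+x0,ys.min()+y0,ys.max()+y0)
for c in("top","side"):
    for n in("rack","foot","eyepiece","loupe_arm","screw","spare"):
        for r in arm.masks_of(n,c)[:4]:
            m=r["pixels"].astype(np.uint8);ct=max(cv2.findContours(m,0,2)[0],key=len,default=None)
            print(c,n,round(r["score"],2),np.round(r["xy"],1),m.sum(),cv2.minAreaRect(ct))
print(tri([357.7,246.2],[378.8,187.8]),tri([356.6,225.5],[350,191.4]),tri([233.2,241.3],[332,327.1]),tri([350.6,187.2],[313.8,182.2]),tri([354.7,214.1],[335.8,204.2]))
```

```text
top red 18 213.0 243.5 209 217 243 244
side red 36 327.6388888888889 323.30555555555554 326 329 318 328
top rack 0.82 [230.9 243. ] 1064 ((229.94979858398438, 242.41082763671875), (23.377302169799805, 53.01542282104492), 83.82982635498047)
top eyepiece 0.88 [355.5 222.8] 851 ((356.3705749511719, 226.1878204345703), (57.28262710571289, 16.10183334350586), 85.91438293457031)
top eyepiece 0.59 [407.3 159.7] 262 ((409.800048828125, 159.40000915527344), (26.832813262939453, 9.838699340820312), 26.56505012512207)
top loupe_arm 0.65 [358.2 223.9] 921 ((356.61480712890625, 226.73553466796875), (59.9859733581543, 17.173599243164062), 85.8150863647461)
top screw 0.63 [187.1 256.9] 102 ((183.0, 256.5), (9.0, 14.0), 90.0)
top screw 0.6 [224.6 277. ] 106 ((224.0, 276.5), (11.0, 10.0), 90.0)
top screw 0.44 [215.8 243.1] 81 ((215.0, 244.0), (8.0, 12.0), 90.0)
top spare 0.49 [244.2 242.2] 69 ((241.50001525878906, 241.50001525878906), (8.485280990600586, 8.485280990600586), 45.0)
top spare 0.47 [411.5 159. ] 289 ((407.9862976074219, 159.869873046875), (30.313657760620117, 11.23595142364502), 20.55604
[... 475 characters left out ...]
 (21.0, 13.0), 90.0)
side screw 0.64 [331.4 380.9] 188 ((329.3945007324219, 378.981689453125), (21.45530891418457, 13.218002319335938), 73.3007583618164)
side screw 0.63 [280.9 319.1] 154 ((284.0, 315.5), (10.0, 21.0), 0.0)
side screw 0.59 [328.9 120.8] 363 ((327.2500305175781, 125.7500228881836), (21.21320343017578, 20.50609588623047), 45.0)
(array([ 0.4936, -0.035 ,  0.0846]), np.float64(0.005904562728471967)) (array([ 0.5527, -0.0335,  0.052 ]), np.float64(0.009793441919232176)) (array([ 0.4998,  0.2873, -0.0079]), np.float64(0.003547867829543101)) (array([ 0.6432, -0.0168,  0.0699]), np.float64(0.0013893596903972948)) (array([ 0.5859, -0.0338, -0.007 ]), np.float64(0.010867976334679352))
```

View pics/crop1.png

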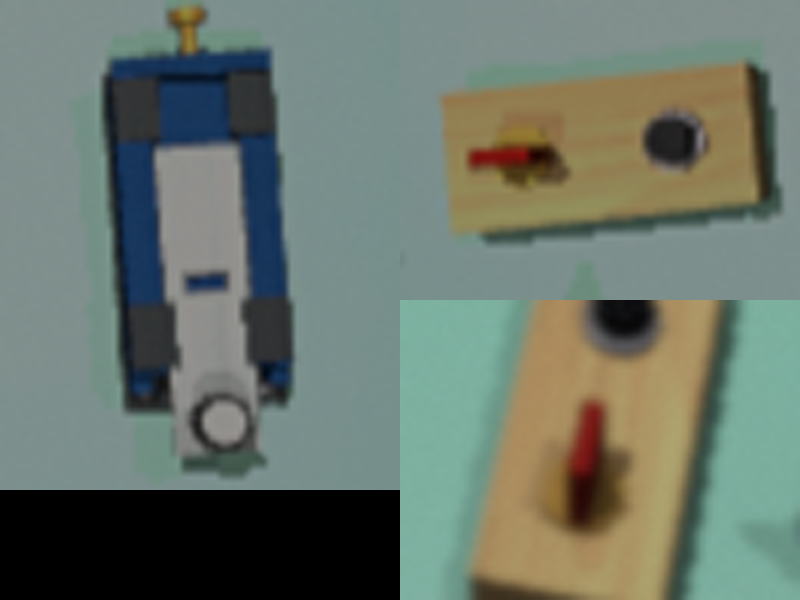

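Run:
```python
from h import *
np.set_printoptions(precision=4,suppress=True)
t=cv2.imread("pics/top0.png").astype(float)
def edges(ch,rows,c0,c1,lev,rev=False):
    out=[]
    for r in rows:
        v=ch[r,c0:c1]; s=np.sign(v-lev); k=np.nonzero(s[:-1]!=s[1:])[0]
        if len(k): 
            i=k[-1] if rev else k[0]; out.append((c0+i+(lev-v[i])/(v[i+1]-v[i]),r))
    return np.array(out)
def fit(p,z,name):
    W=np.array([at_z("top",q,z)[:2] for q in p]); a=np.polyfit(W[:,0],W[:,1],1)
    res=W[:,1]-np.polyval(a,W[:,0]); k=abs(res)<.002; a=np.polyfit(W[k,0],W[k,1],1)
    print(name,"yaw deg",np.degrees(np.arctan(a[0])),"n",k.sum(),"rms",res[k].std(),"y at x=.55",np.polyval(a,.55)); return a
R=t[:,:,2]
for rows in(range(200,221),):
    fit(edges(R,rows,342,355,100),.054,"barL"); fit(edges(R,rows,355,369,100,True),.054,"barR")
G=t[:,:,1]  # stand outer walls vs green mat
fit(edges(G,range(188,240),332,350,85),.062,"standL"); fit(edges(G,range(188,240),362,382,85,True),.062,"standR")
e=at_z("top",(359.4,249.1),.088); b=at_z("top",(356.6,222.9),.054); end=at_z("top",(355.3,197.5),.054)
print("eye",e,"slot",b,"end",end,"dist",np.linalg.norm((b-e)[:2]),np.degrees(np.arctan2(*(b-e)[1::-1])))
st=at_z("top",(354.5,185.5),.056);print("stop approx",st)
# rack corners in top (crop) z=.034
c=[at_z("top",(197+(x-400)/6.06,218+y/6),.034) for x,y in((443,95),(750,65),(765,203),(455,233))]
print(np.array(c),np.mean(c,0)); v=(c[0]-c[1])+(c[3]-c[2]); print("rack y dir yaw",np.degrees(np.arctan2(-v[0],v[1])),np.linalg.norm(v)/2)
print("collar",at_z("top",(217.6,243.8),.038),"spare top",at_z("top",(197+275/6.06,218+140/6),.056))
print("wing tri",tri((215,243.6),(327.5,323)))
print("wing side ends z=.076",at_z("side",(297+195/6.06,300+100/6),.076),at_z("side",(297+178/6.06,300+170/6),.076))
```

```text
barL yaw deg 5.164298577605539 n 21 rms 0.00033082103257967666 y at x=.55 -0.014188553849710565
barR yaw deg 4.631747916892422 n 21 rms 0.00023628247072615834 y at x=.55 -0.05332026051507644
standL yaw deg 4.746458744607573 n 52 rms 0.0003122200280208339 y at x=.55 0.00949947265584248
standR yaw deg 4.516362892619982 n 52 rms 0.0006070829792981515 y at x=.55 -0.07065082180945834
eye [ 0.4897 -0.0383  0.088 ] slot [ 0.5543 -0.0343  0.054 ] end [ 0.6186 -0.0304  0.054 ] dist 0.06477225460341789 3.58213506878067
stop approx [ 0.6489 -0.0279  0.056 ]
[[0.5193 0.3543 0.034 ]
 [0.5347 0.2248 0.034 ]
 [0.4764 0.2163 0.034 ]
 [0.4611 0.3463 0.034 ]] [0.4979 0.2854 0.034 ]
rack y dir yaw 6.761050228346058 0.13063357098843192
collar [0.4947 0.3174 0.038 ] spare top [0.5023 0.2512 0.056 ]
wing tri (array([0.4972, 0.3172, 0.0663]), np.float64(0.003712236691625378))
wing side ends z=.076 [0.4987 0.3092 0.076 ] [0.4963 0.333  0.076 ]
```

Bar width measures 39 mm and eyepiece to slot 64.8 mm, both matching the given sizes. The stand yaw is about 4.7°, and the red screw is at (0.497, 0.317) with a yaw of about 6°. Next I move to the eyepiece.

Request:
{"fn": "move_arm", "kwargs": {"deltas": [[14.5,-37.4,0,0,0,5],[14.5,-37.4,0,0,0,5],[14.5,-37.4,0,0,0,5],[14.5,-37.4,0,0,0,5],[14.5,-37.4,0,0,0,4.6]], "claw": 0, "squeeze": 3}}

```text
t: 2.02
eef_pos: [0.3022, 0.446, 0.4047]
ee_rot: [-3.141, -0.0, 0.087]
force: [1.0, 0.7, 0.1]
width: 0.0878
```

Request:
{"fn": "move_arm", "kwargs": {"deltas": [[14.5,-37.4,0,0,0,0],[14.5,-37.4,0,0,0,0],[14.5,-37.4,0,0,0,0],[14.5,-37.4,0,0,0,0],[14.5,-37.4,0,0,0,0]]}}

```text
t: 2.43
eef_pos: [0.3746, 0.2588, 0.4051]
ee_rot: [-3.141, -0.001, 0.083]
force: [0.8, -0.3, -0.5]
width: 0.0878
```

Request:
{"fn": "move_arm", "kwargs": {"deltas": [[14.5,-37.4,0,0,0,0],[14.5,-37.4,0,0,0,0],[14.5,-37.4,0,0,0,0],[14.5,-37.4,0,0,0,0],[14.5,-37.4,0,0,0,0]]}}

```text
t: 2.85
eef_pos: [0.447, 0.0718, 0.4053]
ee_rot: [-3.141, -0.001, 0.083]
force: [0.8, 1.3, -0.3]
width: 0.088
```

Request:
{"fn": "move_arm", "kwargs": {"deltas": [[14.5,-37.4,0,0,0,0],[14.5,-37.4,0,0,0,0],[14.1,-37,0,0,0,0],[0,0,-25,0,0,0],[0,0,-25,0,0,0]]}}

```text
t: 3.27
eef_pos: [0.4909, -0.0404, 0.3551]
ee_rot: [-3.141, -0.003, 0.078]
force: [0.0, 0.6, -1.2]
width: 0.0875
```

Request:
{"fn": "move_arm", "kwargs": {"deltas": [[0,1,-30,0,0,0],[0,1,-30,0,0,0],[0,0,-25,0,0,0],[0,0,-15,0,0,0],[0,0,-10,0,0,0]]}}

```text
t: 3.68
eef_pos: [0.4894, -0.0362, 0.2427]
ee_rot: [3.141, 0.003, 0.082]
force: [0.1, -0.3, 0.6]
width: 0.0874
```

Run:
```python
from h import *
o=[]
for c,(x,y) in(("top",(357,235)),("side",(372,180))):
    im=arm.grab_frame(c)[:,:,::-1]; o.append(cv2.resize(im[y-45:y+45,x-45:x+45],(400,400),interpolation=cv2.INTER_CUBIC))
cv2.imwrite("pics/p4.png",np.hstack(o)); print(arm.get_state()["eef_pos"],arm.get_state()["ee_rot"],arm.get_state()["q"])
```

```text
[ 0.48942606 -0.03618738  0.24307168] [3.14093378 0.00340995 0.08230242] [ 3.27635305e-01  2.32455074e-01 -5.94566579e-01 -2.78183397e-04
 -7.47242564e-01  1.32566896e+00]
```

View pics/p4.png

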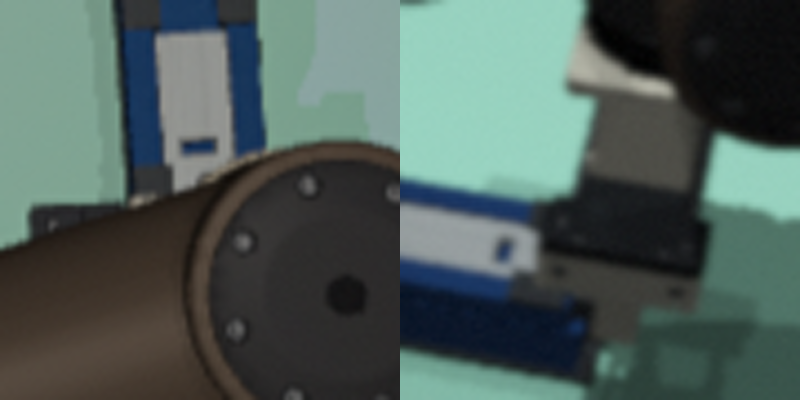

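The gripper straddles the eyepiece end of the arm, and the slot is still visible at about (200,148) in the crop. I close softly across y to feel the eyepiece's y position.

Request:
{"fn": "move_arm", "kwargs": {"deltas": [[0,0,0,0,0,0],[0,0,0,0,0,0],[0,0,0,0,0,0],[0,0,0,0,0,0],[0,0,0,0,0,0]], "claw": 200, "squeeze": 3}}

```text
t: 4.2
eef_pos: [0.4902, -0.036, 0.2453]
ee_rot: [-3.141, -0.001, 0.083]
force: [-0.3, 0.2, 0.1]
width: 0.0597
```

Request:
{"fn": "move_arm", "kwargs": {"deltas": [[0,0,0,0,0,0],[0,0,0,0,0,0],[0,0,0,0,0,0],[0,0,0,0,0,0],[0,0,0,0,0,0]]}}

```text
t: 4.62
eef_pos: [0.49, -0.0362, 0.2447]
ee_rot: [3.141, 0.0, 0.083]
force: [0.6, -5.8, 2.2]
width: 0.0288
```

Request:
{"fn": "move_arm", "kwargs": {"deltas": [[0,0,0,0,0,0],[0,0,0,0,0,0],[0,0,0,0,0,0],[0,0,0,0,0,0],[0,0,0,0,0,0]]}}

```text
t: 5.03
eef_pos: [0.4901, -0.0366, 0.2449]
ee_rot: [3.14, 0.0, 0.083]
force: [0.5, -6.5, 1.1]
width: 0.0273
```

Request:
{"fn": "move_arm", "kwargs": {"deltas": [[0,-0.5,0,0,0,0],[0,-0.5,0,0,0,0],[0,-0.5,0,0,0,0],[0,0,0,0,0,0],[0,0,0,0,0,0]]}}

```text
t: 5.45
eef_pos: [0.49, -0.0377, 0.2447]
ee_rot: [3.141, 0.0, 0.083]
force: [0.6, -4.8, 1.6]
width: 0.0257
```

Request:
{"fn": "move_arm", "kwargs": {"deltas": [[0,-0.5,0,0,0,0],[0,-0.5,0,0,0,0],[0,0,0,0,0,0],[0,0,0,0,0,0],[0,0,0,0,0,0]]}}

```text
t: 5.87
eef_pos: [0.4901, -0.0382, 0.2447]
ee_rot: [-3.141, -0.0, 0.083]
force: [-0.3, 1.7, 1.6]
width: 0.026
```

Request:
{"fn": "move_arm", "kwargs": {"deltas": [[0,-0.5,0,0,0,0],[0,-0.3,0,0,0,0],[0,0,0,0,0,0],[0,0,0,0,0,0],[0,0,0,0,0,0]]}}

```text
t: 6.28
eef_pos: [0.4901, -0.0393, 0.2447]
ee_rot: [-3.142, -0.0, 0.083]
force: [-0.5, 1.9, 2.0]
width: 0.0257
```

Force changes sign at about y = -0.0385, which agrees with the camera centreline. I open, turn the jaws along x, then grip to slide.

Request:
{"fn": "move_arm", "kwargs": {"deltas": [[0,0.7,0,0,0,0],[0,0,0,0,0,0],[0,0,0,0,0,0],[0,0,0,0,0,0],[0,0,0,0,0,0]], "claw": 70}}

```text
t: 6.7
eef_pos: [0.49, -0.0387, 0.2446]
ee_rot: [3.142, 0.0, 0.082]
force: [-0.2, 0.2, -0.2]
width: 0.0536
```

Request:
{"fn": "move_arm", "kwargs": {"deltas": [[0,0,0,0,0,-6],[0,0,0,0,0,-7],[0,0,0,0,0,-7],[0,0,0,0,0,-7],[0,0,0,0,0,-7]]}}

```text
t: 7.12
eef_pos: [0.49, -0.0387, 0.2446]
ee_rot: [3.141, 0.0, -0.517]
force: [0.1, 0.2, 0.3]
width: 0.0636
```

Request:
{"fn": "move_arm", "kwargs": {"deltas": [[0,0,0,0,0,-7],[0,0,0,0,0,-7],[0,0,0,0,0,-7],[0,0,0,0,0,-7],[0,0,0,0,0,-7]]}}

```text
t: 7.53
eef_pos: [0.49, -0.0387, 0.2446]
ee_rot: [3.142, -0.0, -1.128]
force: [0.1, -0.1, 0.0]
width: 0.0636
```

Request:
{"fn": "move_arm", "kwargs": {"deltas": [[0,0,0,0,0,-7],[0,0,0,0,0,-7],[0,0,0,0,0,-7],[0,0,0,0,0,0],[0,0,0,0,0,0]]}}

```text
t: 7.95
eef_pos: [0.49, -0.0386, 0.2447]
ee_rot: [-3.142, -0.0, -1.484]
force: [-1.2, -0.7, 0.3]
width: 0.0635
```

Request:
{"fn": "move_arm", "kwargs": {"deltas": [[0,0,0,0,0,0],[0,0,0,0,0,0],[0,0,0,0,0,0],[0,0,0,0,0,0],[0,0,0,0,0,0]], "claw": 200, "squeeze": 6}}

```text
t: 8.37
eef_pos: [0.49, -0.0386, 0.2447]
ee_rot: [3.142, -0.0, -1.487]
force: [-0.2, 0.2, -0.3]
width: 0.0357
```

Request:
{"fn": "move_arm", "kwargs": {"deltas": [[0,0,0,0,0,0],[0,0,0,0,0,0],[0,0,0,0,0,0],[0,0,0,0,0,0],[0,0,0,0,0,0]]}}

```text
t: 8.78
eef_pos: [0.4901, -0.0386, 0.2447]
ee_rot: [-3.141, 0.0, -1.488]
force: [1.5, 0.2, -0.1]
width: 0.026
```

Request:
{"fn": "move_arm", "kwargs": {"deltas": [[2,0.16,0,0,0,0],[3,0.25,0,0,0,0],[3,0.25,0,0,0,0],[3,0.25,0,0,0,0],[2,0.16,0,0,0,0]], "squeeze": 10}}

```text
t: 9.2
eef_pos: [0.5021, -0.0379, 0.2446]
ee_rot: [3.138, -0.001, -1.488]
force: [-6.5, -0.0, 8.7]
width: 0.0257
```

Request:
{"fn": "move_arm", "kwargs": {"deltas": [[0.5,0.04,0,0,0,0],[0.5,0.04,0,0,0,0],[0.5,0.04,0,0,0,0],[0.5,0.04,0,0,0,0],[0.5,0.04,0,0,0,0]]}}

```text
t: 9.62
eef_pos: [0.5044, -0.0378, 0.2446]
ee_rot: [3.138, -0.001, -1.489]
force: [-6.3, -0.7, 7.8]
width: 0.0255
```

Run:
```python
from h import *
im=arm.grab_frame("top")[:,:,::-1]; a=cv2.resize(im[175:225,330:380],(400,400),interpolation=cv2.INTER_CUBIC)
im=arm.grab_frame("side")[:,:,::-1]; b=cv2.resize(im[165:215,290:340],(400,400),interpolation=cv2.INTER_CUBIC)
cv2.imwrite("pics/p5.png",np.hstack([a,b]))
```

```text
(no output)
```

View pics/p5.png

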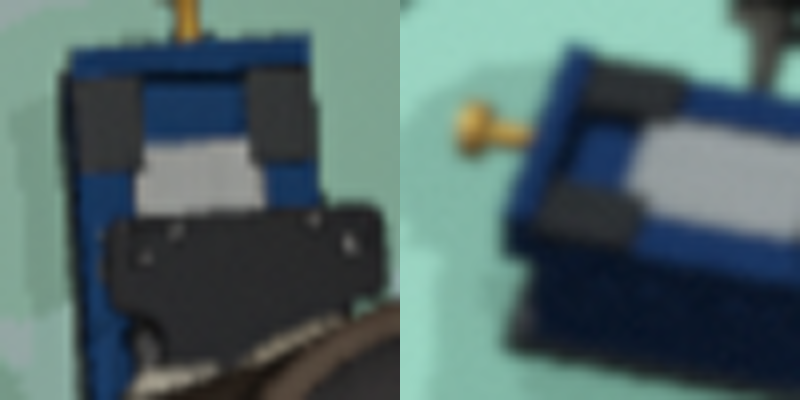

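Bar end sits at crop row 140 and the stop face at about row 78, so roughly 15 mm remain. Sliding drag is about 6 N.

Request:
{"fn": "move_arm", "kwargs": {"deltas": [[1.2,0.1,0,0,0,0],[1.2,0.1,0,0,0,0],[1.2,0.1,0,0,0,0],[1.2,0.1,0,0,0,0],[1.2,0.1,0,0,0,0]]}}

```text
t: 10.13
eef_pos: [0.5104, -0.0373, 0.2446]
ee_rot: [3.138, -0.001, -1.488]
force: [-5.8, -0.2, 7.0]
width: 0.0256
```

Request:
{"fn": "move_arm", "kwargs": {"deltas": [[0.5,0.04,0,0,0,0],[0.5,0.04,0,0,0,0],[0.5,0.04,0,0,0,0],[0.5,0.04,0,0,0,0],[0.5,0.04,0,0,0,0]]}}

```text
t: 10.55
eef_pos: [0.5128, -0.0371, 0.2446]
ee_rot: [3.138, -0.001, -1.489]
force: [-6.6, -0.7, 8.0]
width: 0.0256
```

Request:
{"fn": "move_arm", "kwargs": {"deltas": [[0.4,0.03,0,0,0,0],[0.4,0.03,0,0,0,0],[0.4,0.03,0,0,0,0],[0.4,0.03,0,0,0,0],[0.4,0.03,0,0,0,0]]}}

```text
t: 10.97
eef_pos: [0.5149, -0.037, 0.2446]
ee_rot: [3.138, -0.001, -1.489]
force: [-5.8, -0.6, 7.6]
width: 0.0256
```

Request:
{"fn": "move_arm", "kwargs": {"deltas": [[0.4,0.03,0,0,0,0],[0.4,0.03,0,0,0,0],[0.4,0.03,0,0,0,0],[0.4,0.03,0,0,0,0],[0.4,0.03,0,0,0,0]]}}

```text
t: 11.38
eef_pos: [0.5168, -0.0368, 0.2446]
ee_rot: [3.138, -0.001, -1.489]
force: [-5.8, -0.8, 6.8]
width: 0.0255
```

Request:
{"fn": "move_arm", "kwargs": {"deltas": [[0.4,0.03,0,0,0,0],[0.4,0.03,0,0,0,0],[0.4,0.03,0,0,0,0],[0.4,0.03,0,0,0,0],[0.4,0.03,0,0,0,0]]}}

```text
t: 11.8
eef_pos: [0.5188, -0.0367, 0.2446]
ee_rot: [3.138, -0.001, -1.489]
force: [-5.3, 0.5, 7.5]
width: 0.0254
```

Request:
{"fn": "move_arm", "kwargs": {"deltas": [[0.4,0.03,0,0,0,0],[0.4,0.03,0,0,0,0],[0.4,0.03,0,0,0,0],[0.4,0.03,0,0,0,0],[0.4,0.03,0,0,0,0]]}}

```text
t: 12.22
eef_pos: [0.5209, -0.0365, 0.2447]
ee_rot: [3.138, -0.001, -1.489]
force: [-5.4, -0.9, 7.6]
width: 0.0257
```

Request:
{"fn": "move_arm", "kwargs": {"deltas": [[0.4,0.03,0,0,0,0],[0.4,0.03,0,0,0,0],[0.4,0.03,0,0,0,0],[0.4,0.03,0,0,0,0],[0.4,0.03,0,0,0,0]]}}

```text
t: 12.63
eef_pos: [0.5228, -0.0364, 0.2446]
ee_rot: [3.138, -0.001, -1.489]
force: [-5.8, -1.2, 7.8]
width: 0.0257
```

Request:
{"fn": "move_arm", "kwargs": {"deltas": [[0.4,0.03,0,0,0,0],[0.4,0.03,0,0,0,0],[0.4,0.03,0,0,0,0],[0.4,0.03,0,0,0,0],[0.4,0.03,0,0,0,0]]}}

```text
t: 13.05
eef_pos: [0.5249, -0.0362, 0.2447]
ee_rot: [3.138, -0.001, -1.488]
force: [-6.0, -0.7, 6.7]
width: 0.0256
```

Run:
```python
from h import *
im=arm.grab_frame("top")[:,:,::-1]; a=cv2.resize(im[175:225,330:380],(400,400),interpolation=cv2.INTER_CUBIC)
im=arm.grab_frame("side")[:,:,::-1]; b=cv2.resize(im[165:215,290:340],(400,400),interpolation=cv2.INTER_CUBIC)
cv2.imwrite("pics/p6.png",np.hstack([a,b]))
```

```text
(no output)
```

View pics/p6.png

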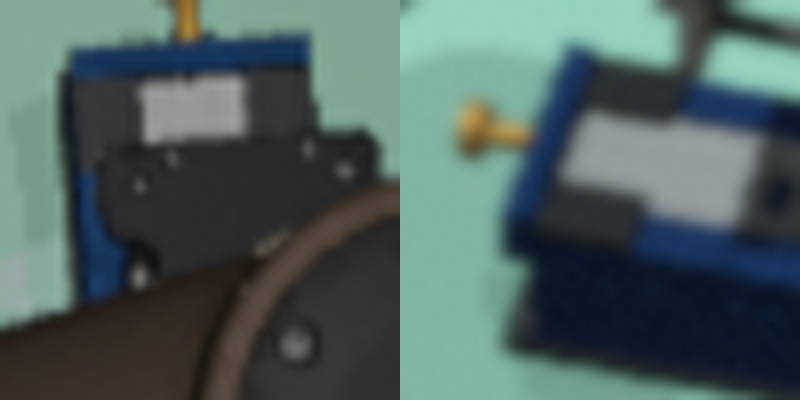

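The bar end is now at crop row 80, within a few mm of the end wall, so I continue in fine steps.

Request:
{"fn": "move_arm", "kwargs": {"deltas": [[0.4,0.03,0,0,0,0],[0.4,0.03,0,0,0,0],[0.4,0.03,0,0,0,0],[0.2,0.02,0,0,0,0],[0,0,0,0,0,0]]}}

```text
t: 13.57
eef_pos: [0.5263, -0.036, 0.2446]
ee_rot: [3.138, -0.001, -1.488]
force: [-5.2, -0.9, 7.8]
width: 0.0253
```

Request:
{"fn": "move_arm", "kwargs": {"deltas": [[0.4,0.03,0,0,0,0],[0.4,0.03,0,0,0,0],[0.4,0.03,0,0,0,0],[0.2,0.02,0,0,0,0],[0,0,0,0,0,0]]}}

```text
t: 13.98
eef_pos: [0.5269, -0.0361, 0.2446]
ee_rot: [3.136, -0.001, -1.489]
force: [-9.6, 0.3, 11.3]
width: 0.0257
```

Request:
{"fn": "move_arm", "kwargs": {"deltas": [[0.3,0.02,0,0,0,0],[0.3,0.02,0,0,0,0],[0,0,0,0,0,0],[0,0,0,0,0,0],[0,0,0,0,0,0]]}}

```text
t: 14.4
eef_pos: [0.5271, -0.0361, 0.2445]
ee_rot: [3.135, -0.001, -1.489]
force: [-11.6, 0.8, 13.1]
width: 0.026
```

Contact is felt: force rose from 5.5 to 11.6 N with no further motion. Correcting for tool tilt, the eyepiece is at x≈0.526, which puts the slot at about (0.5908, -0.0303). I unload, release, and rise.

Request:
{"fn": "move_arm", "kwargs": {"deltas": [[-0.4,-0.03,0,0,0,0],[-0.4,-0.03,0,0,0,0],[0,0,0,0,0,0],[0,0,0,0,0,0],[0,0,0,0,0,0]]}}

```text
t: 14.82
eef_pos: [0.5268, -0.0361, 0.2446]
ee_rot: [3.137, -0.001, -1.489]
force: [-8.8, -0.3, 9.2]
width: 0.0257
```

Request:
{"fn": "move_arm", "kwargs": {"deltas": [[0,0,0,0,0,0],[0,0,0,0,0,0],[0,0,0,0,0,0],[0,0,0,0,0,0],[0,0,0,0,0,0]], "claw": 90}}

```text
t: 15.23
eef_pos: [0.5288, -0.0355, 0.2446]
ee_rot: [-3.141, 0.0, -1.488]
force: [0.5, -0.2, 0.0]
width: 0.0529
```

Request:
{"fn": "move_arm", "kwargs": {"deltas": [[0,0,35,0,0,0],[0,0,35,0,0,0],[-3.3,35,0,0,0,7],[-3.3,35,0,0,0,7],[-3.3,35,0,0,0,7]], "claw": 127}}

```text
t: 15.65
eef_pos: [0.5187, 0.0703, 0.3156]
ee_rot: [-3.139, 0.0, -1.118]
force: [-0.2, -0.5, -0.6]
width: 0.0444
```

Request:
{"fn": "move_arm", "kwargs": {"deltas": [[-3.3,35.3,0,0,0,7],[-3.3,35.3,0,0,0,7],[-3.3,35.4,0,0,0,7],[-3.3,35.4,0,0,0,7],[-3.3,35.4,0,0,0,7]]}}

```text
t: 16.07
eef_pos: [0.5018, 0.2481, 0.3148]
ee_rot: [-3.141, -0.0, -0.505]
force: [1.6, -0.0, 0.3]
width: 0.044
```

Request:
{"fn": "move_arm", "kwargs": {"deltas": [[-3.4,35.3,0,0,0,7],[-3.4,35.4,0,0,0,7],[0,0,-10,0,0,7.1],[0,0,-15,0,0,7.1],[0,0,-10,0,0,7.1]]}}

```text
t: 16.48
eef_pos: [0.495, 0.3178, 0.2784]
ee_rot: [3.141, 0.001, 0.113]
force: [-0.7, -1.1, -0.6]
width: 0.044
```

Run:
```python
from h import *
im=arm.grab_frame("top")[:,:,::-1]; a=cv2.resize(im[175:262,318:393],(400,464),interpolation=cv2.INTER_CUBIC)
im=arm.grab_frame("side")[:,:,::-1]; b=cv2.resize(im[280:367,290:365],(400,464),interpolation=cv2.INTER_CUBIC)
cv2.imwrite("pics/p7.png",np.hstack([a,b])); s=arm.get_state(); print(s["eef_pos"],s["ee_rot"],s["q"])
g=s["eef_pos"].copy(); 
print("expected slot px",proj("top",[.5908,-.0303,.054]),"eye top px",proj("top",[.5260,-.0356,.088]))
```

```text
[0.49485619 0.31680996 0.27769286] [3.13936136e+00 2.76740597e-03 1.07694054e-01] [ 9.01828781e-01  3.29633397e-01 -3.47017450e-01 -5.24309134e-04
 -8.97676715e-01  7.76992280e-01]
expected slot px [355.16021746 208.42119712] eye top px [358.40418228 233.97384023]
```

View pics/p7.png

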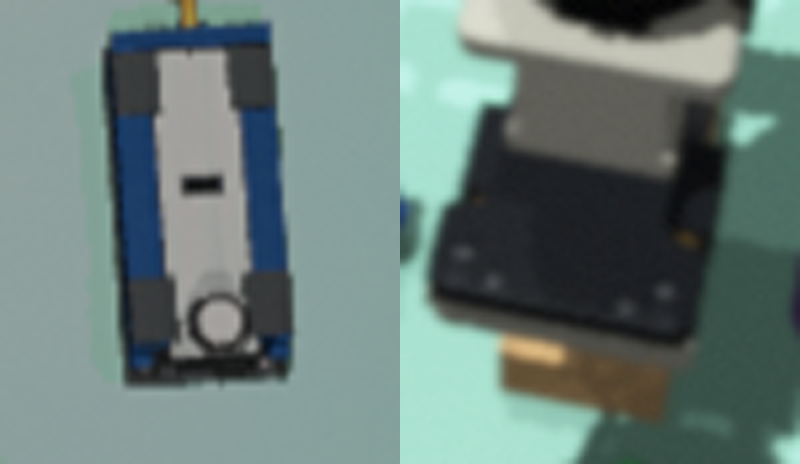

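The slot at crop (202,184) is now black right through, and the bar end is at the stop, so the slots are in line. Now I descend around the screw and feel its y position.

Request:
{"fn": "move_arm", "kwargs": {"deltas": [[0,0,-15,0,0,0],[0,0,-15,0,0,0],[0,0,-12,0,0,0],[0,0,-8,0,0,0],[0,0,-5,0,0,0]], "squeeze": 3}}

```text
t: 17.0
eef_pos: [0.4955, 0.3168, 0.2243]
ee_rot: [3.141, 0.0, 0.102]
force: [-0.0, 0.2, 0.2]
width: 0.0442
```

Request:
{"fn": "move_arm", "kwargs": {"deltas": [[0,0,0,0,0,0],[0,0,0,0,0,0],[0,0,0,0,0,0],[0,0,0,0,0,0],[0,0,0,0,0,0]], "claw": 200}}

```text
t: 17.42
eef_pos: [0.4957, 0.3174, 0.2255]
ee_rot: [-3.14, -0.001, 0.105]
force: [-0.6, 0.6, 1.3]
width: 0.0263
```

Request:
{"fn": "move_arm", "kwargs": {"deltas": [[0,0,0,0,0,0],[0,0,0,0,0,0],[0,0,0,0,0,0],[0,0,0,0,0,0],[0,0,0,0,0,0]]}}

```text
t: 17.83
eef_pos: [0.4957, 0.3175, 0.2253]
ee_rot: [-3.14, -0.001, 0.106]
force: [-0.2, 3.9, 5.6]
width: 0.0262
```

Request:
{"fn": "move_arm", "kwargs": {"deltas": [[0,0.5,0,0,0,0],[0,0.3,0,0,0,0],[0,0,0,0,0,0],[0,0,0,0,0,0],[0,0,0,0,0,0]]}}

```text
t: 18.25
eef_pos: [0.4956, 0.318, 0.2248]
ee_rot: [-3.141, -0.001, 0.105]
force: [0.1, 3.2, 4.6]
width: 0.0259
```

Request:
{"fn": "move_arm", "kwargs": {"deltas": [[0,0,0,0,0,0],[0,0,0,0,0,0],[0,0,0,0,0,0],[0,0,0,0,0,0],[0,0,0,0,0,0]], "claw": 115}}

```text
t: 18.67
eef_pos: [0.4952, 0.3174, 0.2242]
ee_rot: [3.141, 0.001, 0.105]
force: [-0.6, -0.7, -0.4]
width: 0.0475
```

Request:
{"fn": "move_arm", "kwargs": {"deltas": [[0,0.6,0,0,0,-6],[0,0,0,0,0,-7],[0,0,0,0,0,-7],[0,0,0,0,0,-7],[0,0,0,0,0,-7]]}}

```text
t: 19.08
eef_pos: [0.4954, 0.3182, 0.2245]
ee_rot: [3.141, 0.0, -0.494]
force: [0.6, -0.1, 0.8]
width: 0.0485
```

Request:
{"fn": "move_arm", "kwargs": {"deltas": [[0,0,0,0,0,-7],[0,0,0,0,0,-7],[0,0,0,0,0,-7],[0,0,0,0,0,-7],[0,0,0,0,0,-7]]}}

```text
t: 19.5
eef_pos: [0.4953, 0.3182, 0.2245]
ee_rot: [3.141, -0.0, -1.105]
force: [1.1, -0.5, 0.4]
width: 0.0484
```

Request:
{"fn": "move_arm", "kwargs": {"deltas": [[0,0,0,0,0,-7],[0,0,0,0,0,-7],[0,0,0,0,0,-7],[0,0,0,0,0,0],[0,0,0,0,0,0]]}}

```text
t: 19.92
eef_pos: [0.4954, 0.3182, 0.2245]
ee_rot: [3.141, -0.0, -1.462]
force: [0.4, -0.5, 0.3]
width: 0.0481
```

Request:
{"fn": "move_arm", "kwargs": {"deltas": [[0,0,0,0,0,0],[0,0,0,0,0,0],[0,0,0,0,0,0],[0,0,0,0,0,0],[0,0,0,0,0,0]], "claw": 245, "squeeze": 5}}

```text
t: 20.33
eef_pos: [0.4954, 0.3184, 0.2247]
ee_rot: [-3.142, 0.0, -1.465]
force: [-0.5, -0.2, -0.1]
width: 0.0203
```

Request:
{"fn": "move_arm", "kwargs": {"deltas": [[0,0,0,0,0,0],[0,0,0,0,0,0],[0,0,0,0,0,0],[0,0,0,0,0,0],[0,0,0,0,0,0]]}}

```text
t: 20.75
eef_pos: [0.4955, 0.3184, 0.2247]
ee_rot: [-3.141, 0.0, -1.465]
force: [0.3, 0.3, -0.6]
width: 0.008
```

Width is 8.0 mm with no side force, so the wing is gripped cleanly. I lift and carry it over the slot.

Request:
{"fn": "move_arm", "kwargs": {"deltas": [[0,0,0,0,0,0],[0,0,10,0,0,0],[0,0,20,0,0,0],[0,0,25,0,0,0],[0,0,25,0,0,-1.3]], "squeeze": 25}}

```text
t: 21.17
eef_pos: [0.4951, 0.3181, 0.3052]
ee_rot: [3.14, -0.001, -1.488]
force: [0.5, 1.5, -0.4]
width: 0.0078
```

Request:
{"fn": "move_arm", "kwargs": {"deltas": [[9.5,-34.9,0,0,0,0],[9.5,-34.9,0,0,0,0],[9.5,-34.9,0,0,0,0],[9.5,-34.9,0,0,0,0],[9.5,-34.9,0,0,0,0]]}}

```text
t: 21.58
eef_pos: [0.5428, 0.1423, 0.3051]
ee_rot: [3.142, 0.0, -1.488]
force: [0.9, 0.1, 0.1]
width: 0.008
```

Request:
{"fn": "move_arm", "kwargs": {"deltas": [[9.5,-34.9,0,0,0,0],[9.5,-34.9,0,0,0,0],[9.5,-34.9,0,0,0,0],[9.5,-34.9,0,0,0,0],[9.5,-34.8,0,0,0,0]]}}

```text
t: 22.0
eef_pos: [0.5903, -0.0323, 0.305]
ee_rot: [3.141, 0.0, -1.488]
force: [0.8, 0.8, -0.6]
width: 0.0079
```

Request:
{"fn": "move_arm", "kwargs": {"deltas": [[0,0,-10,0,0,0],[0,0,-8,0,0,0],[0,0,-5,0,0,0],[0,0,0,0,0,0],[0,0,0,0,0,0]]}}

```text
t: 22.42
eef_pos: [0.5902, -0.0295, 0.2814]
ee_rot: [3.141, -0.0, -1.487]
force: [0.8, 0.5, -0.4]
width: 0.008
```

Run:
```python
from h import *
s=arm.get_state(); print(s["eef_pos"],s["ee_rot"],s["width"],s["q"])
im=arm.grab_frame("side")[:,:,::-1]; b=cv2.resize(im[155:225,290:395],(780,520),interpolation=cv2.INTER_CUBIC)
cv2.imwrite("pics/p8.png",b)
print(proj("side",[.5903,-.0306,.054]))
print([(n,[(np.round(r["xy"],1),round(r["score"],2)) for r in arm.spot_point(n,"side")[:2]]) for n in("screw_tip","bar_slot","screw_wing")])
```

```text
[ 0.59020002 -0.02952439  0.28139861] [ 3.14060812e+00 -1.74823723e-04 -1.48668257e+00] 0.007962923885102871 [ 2.80565612e-01  3.29730446e-01 -3.36859045e-01 -2.63310655e-05
 -9.05206556e-01 -1.96435668e-01]
[336.72560773 188.14092592]
[('screw_tip', [(array([331.1, 384.9]), 0.68), (array([367.9, 342. ]), 0.66)]), ('bar_slot', [(array([337.8, 187.8]), 0.6)]), ('screw_wing', [(array([331.6, 378.1]), 0.7), (array([282.9, 312.9]), 0.57)])]
```

View pics/p8.png

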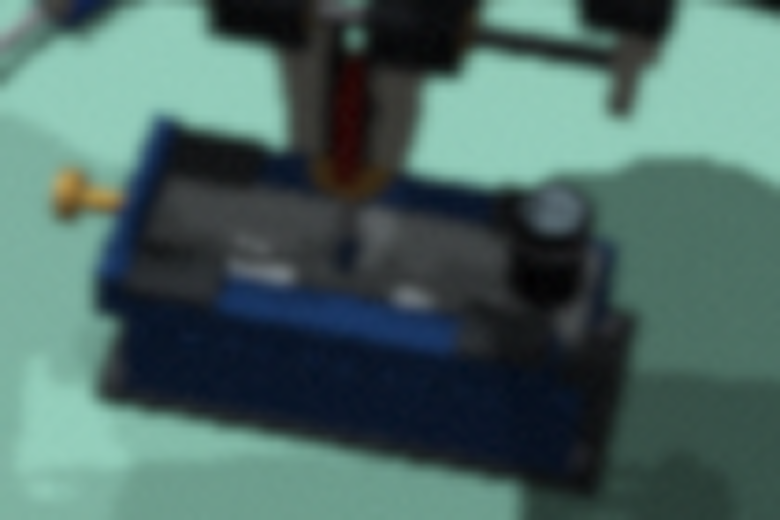

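The red screw hangs over the slot, with wing and collar at crop column 350 and the slot at column 347. I lower slowly, feeling for contact.

Request:
{"fn": "move_arm", "kwargs": {"deltas": [[0,-1,-4,0,0,0],[0,0,-4,0,0,0],[0,0,-2,0,0,0],[0,0,-1,0,0,0],[0,0,-1,0,0,0]]}}

```text
t: 23.03
eef_pos: [0.5904, -0.0316, 0.2693]
ee_rot: [3.141, -0.0, -1.488]
force: [0.2, -0.5, -0.6]
width: 0.0079
```

Request:
{"fn": "move_arm", "kwargs": {"deltas": [[0,0,-0.6,0,0,0],[0,0,-0.6,0,0,0],[0,0,-0.6,0,0,0],[0,0,-0.6,0,0,0],[0,0,-0.6,0,0,0]]}}

```text
t: 23.45
eef_pos: [0.5905, -0.0316, 0.2667]
ee_rot: [-3.141, 0.0, -1.488]
force: [-0.4, -0.5, 0.2]
width: 0.0081
```

Request:
{"fn": "move_arm", "kwargs": {"deltas": [[0,0.8,-0.5,0,0,0],[0,0,-0.5,0,0,0],[0,0,-0.5,0,0,0],[0,0,-0.5,0,0,0],[0,0,-0.5,0,0,0]]}}

```text
t: 23.87
eef_pos: [0.5904, -0.0307, 0.2641]
ee_rot: [-3.142, -0.0, -1.488]
force: [0.1, -0.6, -0.6]
width: 0.0082
```

Request:
{"fn": "move_arm", "kwargs": {"deltas": [[0,0,-0.5,0,0,0],[0,0,-0.5,0,0,0],[0,0,-0.5,0,0,0],[0,0,0,0,0,0],[0,0,0,0,0,0]]}}

```text
t: 24.28
eef_pos: [0.5904, -0.0307, 0.2626]
ee_rot: [3.142, 0.0, -1.488]
force: [-0.3, 0.1, -0.8]
width: 0.0077
```

Request:
{"fn": "move_arm", "kwargs": {"deltas": [[0,0,-0.6,0,0,0],[0,0,-0.6,0,0,0],[0,0,-0.6,0,0,0],[0,0,-0.6,0,0,0],[0,0,-0.6,0,0,0]]}}

```text
t: 24.7
eef_pos: [0.5904, -0.0307, 0.2596]
ee_rot: [3.142, -0.0, -1.488]
force: [0.8, -0.0, -1.6]
width: 0.0078
```

Request:
{"fn": "move_arm", "kwargs": {"deltas": [[0,0,-0.6,0,0,0],[0,0,-0.6,0,0,0],[0,0,-0.6,0,0,0],[0,0,-0.6,0,0,0],[0,0,-0.6,0,0,0]]}}

```text
t: 25.12
eef_pos: [0.5904, -0.0307, 0.2566]
ee_rot: [3.142, -0.0, -1.488]
force: [-0.2, 0.1, -0.2]
width: 0.0079
```

Both slots have been entered and there is no force so far.

Request:
{"fn": "move_arm", "kwargs": {"deltas": [[0,0,-1,0,0,0],[0,0,-1,0,0,0],[0,0,-1,0,0,0],[0,0,-1,0,0,0],[0,0,-1,0,0,0]]}}

```text
t: 25.53
eef_pos: [0.5904, -0.0307, 0.2515]
ee_rot: [3.142, 0.0, -1.488]
force: [-0.2, 0.2, -0.7]
width: 0.0077
```

Request:
{"fn": "move_arm", "kwargs": {"deltas": [[0,0,-1,0,0,0],[0,0,-1,0,0,0],[0,0,-1,0,0,0],[0,0,-1,0,0,0],[0,0,-0.5,0,0,0]]}}

```text
t: 25.95
eef_pos: [0.5904, -0.0307, 0.247]
ee_rot: [3.141, -0.0, -1.488]
force: [-0.5, 0.4, -1.3]
width: 0.0079
```

Request:
{"fn": "move_arm", "kwargs": {"deltas": [[0,0,-0.4,0,0,0],[0,0,-0.4,0,0,0],[0,0,-0.4,0,0,0],[0,0,0,0,0,0],[0,0,0,0,0,0]]}}

```text
t: 26.37
eef_pos: [0.5904, -0.0307, 0.246]
ee_rot: [3.142, -0.0, -1.488]
force: [-0.4, 0.2, -0.3]
width: 0.0081
```

Request:
{"fn": "move_arm", "kwargs": {"deltas": [[0,0,-0.4,0,0,0],[0,0,-0.4,0,0,0],[0,0,-0.4,0,0,0],[0,0,0,0,0,0],[0,0,0,0,0,0]]}}

```text
t: 26.78
eef_pos: [0.5904, -0.0307, 0.2447]
ee_rot: [3.142, 0.0, -1.488]
force: [-0.5, 0.2, -0.5]
width: 0.0079
```

Request:
{"fn": "move_arm", "kwargs": {"deltas": [[0,0,-0.4,0,0,0],[0,0,-0.4,0,0,0],[0,0,0,0,0,0],[0,0,0,0,0,0],[0,0,0,0,0,0]]}}

```text
t: 27.2
eef_pos: [0.5904, -0.0307, 0.2446]
ee_rot: [-3.141, -0.0, -1.488]
force: [-2.5, 1.4, 5.3]
width: 0.0076
```

Contact is at 0.2446, exactly the predicted flush height, at 5 N. I ease off slightly and make the quarter turn.

Request:
{"fn": "move_arm", "kwargs": {"deltas": [[0,0,0.4,0,0,3],[0,0,0,0,0,6],[0,0,0,0,0,6],[0,0,0,0,0,6],[0,0,0,0,0,6]]}}

```text
t: 27.62
eef_pos: [0.5906, -0.0307, 0.2446]
ee_rot: [-3.141, -0.0, -1.012]
force: [0.5, 0.3, 1.3]
width: 0.0082
```

Request:
{"fn": "move_arm", "kwargs": {"deltas": [[0,0,0,0,0,6],[0,0,0,0,0,6],[0,0,0,0,0,6],[0,0,0,0,0,6],[0,0,0,0,0,6]]}}

```text
t: 28.03
eef_pos: [0.5906, -0.0307, 0.2446]
ee_rot: [-3.141, -0.001, -0.488]
force: [0.5, 0.3, 0.6]
width: 0.0077
```

Request:
{"fn": "move_arm", "kwargs": {"deltas": [[0,0,0,0,0,6],[0,0,0,0,0,6],[0,0,0,0,0,6],[0,0,0,0,0,6],[0,0,0,0,0,6]]}}

```text
t: 28.45
eef_pos: [0.5906, -0.0307, 0.2446]
ee_rot: [-3.142, -0.001, 0.035]
force: [-0.4, 0.7, 1.7]
width: 0.008
```

Request:
{"fn": "move_arm", "kwargs": {"deltas": [[0,0,0,0,0,3],[0,0,0,0,0,0],[0,0,0,0,0,0],[0,0,0,0,0,0],[0,0,0,0,0,0]]}}

```text
t: 28.87
eef_pos: [0.5906, -0.0307, 0.2446]
ee_rot: [3.142, -0.001, 0.081]
force: [0.1, -0.1, 3.0]
width: 0.0079
```

Request:
{"fn": "move_arm", "kwargs": {"deltas": [[0,0,0,0,0,0],[0,0,0,0,0,0],[0,0,0,0,0,0],[0,0,0,0,0,0],[0,0,0,0,0,0]], "claw": 120}}

```text
t: 29.28
eef_pos: [0.5903, -0.0308, 0.2442]
ee_rot: [3.142, 0.0, 0.082]
force: [-0.3, 0.1, -0.3]
width: 0.0353
```

Request:
{"fn": "move_arm", "kwargs": {"deltas": [[0,0,5,0,0,0],[0,0,15,0,0,0],[0,0,25,0,0,0],[0,0,30,0,0,0],[0,0,30,0,0,0]]}}

```text
t: 29.7
eef_pos: [0.5901, -0.0308, 0.3505]
ee_rot: [3.141, 0.001, 0.082]
force: [0.5, -0.2, -0.3]
width: 0.0466
```

Request:
{"fn": "move_arm", "kwargs": {"deltas": [[-10,35,0,0,0,0],[-10,35,0,0,0,0],[-10,35,0,0,0,0],[-10,35,0,0,0,0],[-10,35,0,0,0,0]]}}

```text
t: 30.12
eef_pos: [0.5396, 0.1456, 0.35]
ee_rot: [-3.141, -0.001, 0.082]
force: [0.4, -0.3, -0.1]
width: 0.0464
```

Request:
{"fn": "move_arm", "kwargs": {"deltas": [[-5,30,0,0,0,0],[0,20,0,0,0,0],[0,10,0,0,0,0],[0,0,0,0,0,0],[0,0,0,0,0,0]]}}

```text
t: 30.53
eef_pos: [0.5353, 0.2043, 0.3493]
ee_rot: [3.141, 0.0, 0.083]
force: [0.7, -1.9, 0.5]
width: 0.0465
```

Run:
```python
from h import *
im=arm.grab_frame("top")[:,:,::-1]; a=cv2.resize(im[175:262,318:393],(400,464),interpolation=cv2.INTER_CUBIC)
im=arm.grab_frame("side")[:,:,::-1]; b=cv2.resize(im[155:225,295:355],(398,464),interpolation=cv2.INTER_CUBIC)
cv2.imwrite("pics/p9.png",np.hstack([a,b])); s=arm.get_state(); print(s["t"],s["eef_pos"],s["force"],s["qd"])
```

```text
30.6333 [0.53546865 0.20331786 0.34933761] [-0.75521834 -0.05729069 -0.12774428] [-7.33061818e-03 -2.80665547e-03 -1.73281221e-03 -7.59601770e-05
  1.53921180e-03 -3.31395586e-03]
```

View pics/p9.png

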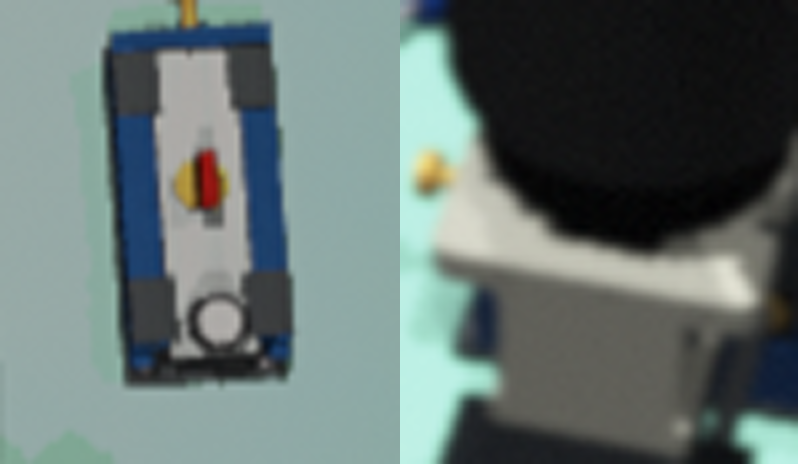

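The top crop shows the red wing at (207,180), lying along the bar, with its collar flat on the arm. The eyepiece is still at (219,321) and the bar end at the stop, both unchanged. The gripper is clear of everything, so I hand in.

```bash
python3 -c "
from station import arm
print(arm.job_done())"
```

```text
the job is handed in; nothing more can be done
None
```

The arm is against its end stop, and the red thumbscrew is locked through both slots. I handed the job in at about 31 s of the 64 s allowed.

- **Sliding the arm:** I slid it about 36 mm by its eyepiece until I felt the stop. Force rose from about 5.5 N of drag to 11.6 N with no further motion. The top view afterwards showed the slot black right through, so the two slots were in line.
- **Fitting the screw:** It went down through both slots with no force I could feel. The collar touched at 5 N, at exactly the flush height I had predicted. I then turned it 89.9° and let go.
- **Final checks:** The last top view shows the wing along the arm, the collar on the bar, and the eyepiece and bar end where they were. The gripper was well clear of everything.
- **What disagreed:** The camera placed the slot about 1.7 mm short in x of where touch put it, which is within the calibration tolerance. I aimed within 0.5 mm of the touch value, and the screw fitted.
- **What I couldn't check:** The last side view was blocked by the gripper, so that the collar is flush rests on the height and force readings and the top view. I did not re-check the other items one by one at the end. The forces gave no sign that I touched any of them.

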